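# Draw down the cupboard flap with the hooked pole

### The job

Take the hooked pole from its rest, hook it into the eye on the cupboard's flap and, with the pole alone, draw the flap gently down until it is fully open; then keep pulling it against its stop for about a second with some 15 N (never over 25 N). Unhook the pole without lifting the flap and lay it back in both saddles of its rest, hook up as before, leaving the flap fully open and the other things where they are.

Things in the scene. Friction and masses are not known exactly. Their poses are not given: they have to be found in the camera images.
- cupboard: Fixed wooden desk-top cupboard, 130 deep (x) x 340 wide (y) x 325 high; open niche below, compartment closed by a flap above. Origin at the centre of its underside; its front faces its own -x. Its place and yaw vary.
- flap (a joint): Opening angle of the white flap (306 wide, 143 high, 12 thick, 0.3 kg), hinged along its lower edge; 0 = shut and upright, grows as its upper edge swings to the robot and down, up to a hard stop at 0.80 rad (fully open: over 0.78). The hinge is stiff (about 0.5 N m of friction, 4 to 6 N at the eye); the flap stays where it is left.
- flap_hinge (a point): Middle of the flap's hinge line, 165 mm above the desk, in the mid-thickness of the flap; axes as the cupboard's, the flap turns about its y. Fixed to the cupboard.
- eye (a point): Centre of the opening of the steel eye, a staple of 6 mm wire on the flap's outer face, mid-width, 118 mm from the hinge line and 19 mm in front of the flap's mid-thickness. Opening 26 mm (face to bar) x 26 mm (y); through-axis its own z (away from the hinge; up when shut). x points into the flap: face at x = +13 mm, middle of the bar (along y) at x = -16 mm. Turns with the flap.
- pole_grip (a point): Where to take the pole: centre of the section of its wooden bar, 18 wide (y) x 22 high (z); the bar reaches from x = -107 to +83 mm of this point. Pole 0.12 kg; x points along it to the hook, z the way the hook's pin points (up in the rest).
- hook_elbow (a point): The corner of the hook on the pole's axis, 122 mm ahead (x) of pole_grip: here the 8 mm thick steel rod bends at a right angle into a pin of the same thickness that stands 31 mm along z. Axes as the pole's.
- hook_tip (a point): Rounded end of the hook's pin, 31 mm from the elbow along z. Axes as the pole's.
- rest_seat (a point): Where pole_grip lies with the pole home, 56 mm above the desk; x along the pole to the hook. Fixed wooden rest (190 x 60 mm base, 8 thick) with two saddles, 14 thick, at x = -90 and +60 mm; notches 26 mm wide at the floor (45 mm above the desk), flaring above, cheeks up to 65 mm above the desk. Between them the pole is free to grasp.
- pole: The whole pole (wooden bar with steel hook); origin 11 mm below pole_grip, axes alike.
- glass: Drinking glass, 80 x 80 x 88 mm; a bystander, origin under its centre.
- mug: Mug, upside down, 95 x 126 x 113 mm; a bystander.
- milk_pot: Small milk pot, 52 x 44 x 30 mm; a bystander.
- remote: Remote control, 163 x 48 x 19 mm; a bystander.
- battery: Battery, 15 x 50 x 15 mm; a bystander.
- candle: Tea-light candle, 38 mm across, 15 high; a bystander.
Not all that is in view belongs to the job. There is more than one size of the pole; the job needs the larger.

How it is judged:
On the way, in this order (a step that is already met when the one before it is completed fails the run):
1. the hook's pin stands in the eye, the flap not yet open (z of hook_tip in the frame of eye between 0.003 and 0.04 m and z of hook_elbow in the frame of eye below 0 m and x of hook_tip in the frame of eye between -0.02 and 0.013 m and y of hook_tip in the frame of eye between -0.014 and 0.014 m and value of joint flap below 0.3 rad), for 0.1 s.
2. the pole holds the fully open flap against its stop with 8 to 25 N for 0.5 s (value of joint flap above 0.78 rad and contact force between pole and flap between 8 and 25 N), for 0.5 s.
At the end, for the whole second after the job is handed in: The flap is fully open (joint over 0.76 rad), and the pole lies released and at rest in both saddles, hook up and the same way round as at first: pole_grip within 20 mm of rest_seat, its axis within 0.08 rad of the rest's, upright within 0.15 rad (value of joint flap above 0.76 rad and distance between pole_grip and rest_seat below 0.02 m and angle between the x axis of pole_grip and the x axis of rest_seat, either way round below 0.08 rad and x of hook_elbow in the frame of rest_seat above 0.1 m and angle between pole_grip's own z axis and vertical below 0.15 rad and linear speed of pole below 0.02 m/s and contact force between pole and rest above 0.2 N); the robot touches nothing.
It fails at once if the pole pushes or pulls the flap with more than 25 N (contact force between pole and flap above 25 N).
It fails at once if the fingers or the arm push the flap (over 1 N): it is opened with the pole (contact force between any of the fingers, the arm and flap above 1 N).
It fails at once if the flap is flung open (over 1.5 rad/s) (velocity of joint flap above 1.5 rad/s).
It fails at once if a bystander is shoved more than 20 mm (distance of any of glass, mug, milk_pot, remote, battery, candle from where it was at the start of the episode above 0.02 m).
It also fails if it takes over 72 s, if anything falls off the work surface, if the arm or the gripper's body presses on something with over 40 N, if the wrist force passes 120 N, or if a joint passes its speed limit or range.

### The arm

A 6-joint arm with a two-finger parallel gripper is mounted at the origin on a cart in front of the work surface, level with it; the furniture and walls round the work are solid. World frame = base frame: x ahead of the robot, y to its left, z up, the work surface at z = 0. Lengths are in m, angles in rad, forces in N, time in s.
With the tool pointing down it reaches from about 0.35 to 0.85 m from the base axis. Payload 8.1 kg.
Tool frame: the origin (TCP) lies at the very end of the fingers, on their centre line; the grasp point (between the pads) lies 19 mm behind it; x points along the fingers, z is the direction in which the jaws open and shut, and the axes are right-handed (so a half turn about x gives the same grasp; the last joint's range is limited). The gripper opens to 93 mm and grips with 3 to 60 N. Pads are 15 mm wide; open, the fingers measure 128 mm over their backs; the gripper's body (75 mm by 188 mm) begins 65 mm behind the grasp point.
Start: joints at [1.201, 0.13, 1.488, -0, 1.523, -0.085], TCP at [0.169, 0.576, 0.219] pointing down, gripper open.
Joint ranges: [-2.96, 2.96], [-0.89, 2.26], [0.02, 2.5], [-1.34, 4.48], [0, 2.73], [-2.66, 2.66]. Speed limits (rad/s): [2.39, 2.39, 2.79, 3.14, 3.14, 3.14].

### API

Orientations are given as a rotation vector (axis times angle).
In Python, from rig import r gives the robot as it stands. Calls block until the motion is done:
- r.reach(position, orientation): joint-space move of the TCP to a pose.
- r.move_straight(position, velocity=0.15, orientation=None, force_limit=None): straight line of the TCP; orientation=None keeps the orientation; velocity is the mean speed in m/s. With force_limit (N) it stops when the force on the tool has changed by that much, and returns True; else False.
- r.move_j(angles): joint-space move.
- r.move_gripper(opening, force=None): finger opening in m; force is the grip in N (None keeps the last); returns when the fingers have stopped.
- r.sleep(seconds).
- r.solve_ik(position, orientation): joint angles nearest the present ones, or None.
- r.get_obs(): the state.
- r.capture(name): name is "scene" or "top" or "wrist"; returns the picture (420x560x3 uint8, red, green, blue); there is no depth.
- r.camera_params(name): a dict with "mtx" (3x3 intrinsics, pixels), "k1" (the pictures are not rectified: a ray, as slopes to the right and down, at radius r is drawn at 1 + k1 r^2 times it, then the intrinsics apply), "R" (3x3) and "t" (3): a world point X has camera coordinates R X + t; the wrist camera has in their place "T_tool_cam" (4x4, takes a point from camera to tool coordinates, whose origin is the TCP and whose axes are the tool frame's). Camera axes: x right, y down, z forward; pixel columns grow to the right and rows downward; lengths in m; the calibration is good to about 2 mm. A picture is of the moment at which its call begins: read the wrist's pose just before it. camera_params takes no time and is no camera call.
A pose or a line that the arm cannot do raises r.IKError and nothing moves.
- r.hand_in(): hands the job in, once; it reports no verdict.
The state is a dict: "time": time; "joint_positions": joint angles; "dq": joint speeds; "joint_torque": joint torques, N m; "tcp_pos": TCP position; "eef_rot": TCP orientation; "ft_force": force on the tool from outside, world axes, zero at the start; "ft_torque": the same for the moment, N m; "gripper_width": finger opening in m.
Only numpy, scipy, OpenCV 4.12 (cv2) and the standard library are available. Lean on these libraries where they do the work, as an engineer would, in place of code of your own. Each camera call takes 0.05 s, during which the arm holds its last target.

## Working session

There is one attempt and no reset: what is moved stays moved. The work goes in short steps, each a Python script; the robot and the scene stay as the last script left them, time stands still between calls to the robot, and variables do not carry over. Pictures are saved under pics/ and viewed, and the job is handed in when it is done.

```bash
mkdir -p pics; ls
python3 - <<'E'
from rig import r
import cv2,json
for n in ("scene","top","wrist"):
    p=r.camera_params(n); print(n,{k:(v.round(4).tolist() if hasattr(v,'round') and not isinstance(v,float) else v) for k,v in p.items()})
    cv2.imwrite(f"pics/{n}0.png",r.capture(n)[:,:,::-1])
print(r.get_obs())
E
```

```text
pics
scene {'mtx': [[449.7187, 0.0, 282.7657], [0.0, 449.7187, 217.1134], [0.0, 0.0, 1.0]], 'k1': -0.09998579444004507, 'R': [[-0.7137, -0.7002, 0.0161], [-0.5457, 0.5416, -0.6394], [0.439, -0.4651, -0.7687]], 't': [0.32, 0.4936, 1.1205]}
top {'mtx': [[526.7133, 0.0, 280.7465], [0.0, 526.7133, 207.5079], [0.0, 0.0, 1.0]], 'k1': -0.16896747020328248, 'R': [[0.2081, -0.9781, -0.0076], [-0.8392, -0.1745, -0.5151], [0.5025, 0.1136, -0.8571]], 't': [-0.1951, 0.572, 1.5883]}
wrist {'mtx': [[312.2745, 0.0, 273.2918], [0.0, 312.2745, 213.5933], [0.0, 0.0, 1.0]], 'k1': -0.029370724795128336, 'T_tool_cam': [[-0.0003, -0.2546, 0.9671, -0.1665], [-0.0003, -0.9671, -0.2546, 0.0703], [1.0, -0.0003, 0.0003, 0.0], [0.0, 0.0, 0.0, 1.0]]}
{'time': 0.15, 'joint_positions': array([ 1.20058903e+00,  1.31012103e-01,  1.48903312e+00, -2.54334253e-05,
        1.52300845e+00, -8.53876321e-02]), 'dq': array([-0.00117215, -0.001203  , -0.0034626 , -0.0008734 , -0.00090698,
        0.00073337]), 'joint_torque': array([ 8.88307168e-04, -5.60464668e+01, -4.92338741e+01,  7.68904039e-02,
        3.02517833e-02, -1.15605244e-04]), 'tcp_pos': array([0.16840888, 0.57541456, 0.21781165]), 'eef_rot': array([-0.99770978,  1.33183777,  0.99638835]), 'ft_force': array([-0.07459102, -0.42669495, -0.01213806]), 'ft_torque': array([-0.06583217, -0.00708029, -0.03150124]), 'gripper_width': 0.09294495069093502}
```

View pics/scene0.png

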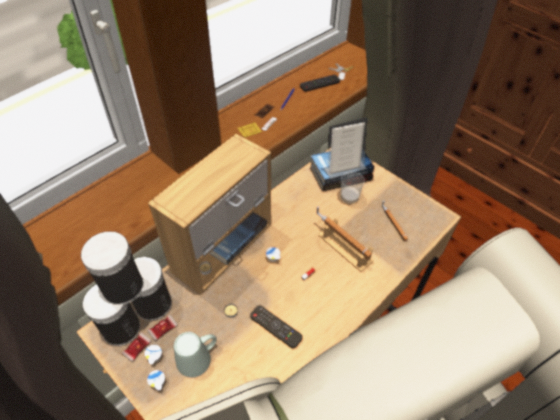

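View pics/top0.png

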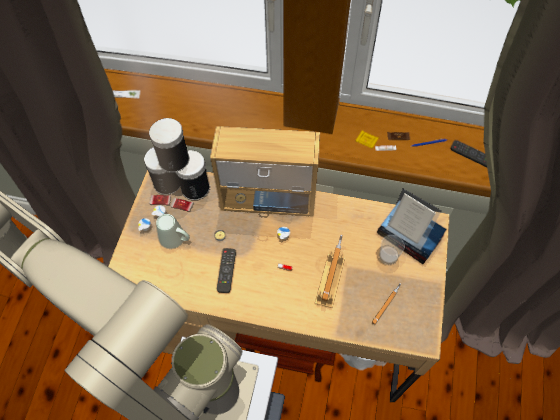

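View pics/wrist0.png

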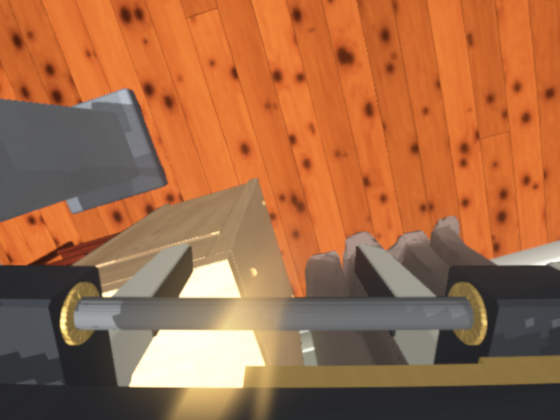

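Scene and top views: the cupboard has its shut flap, with the eye at about (236,200) in scene and (265,172) in top. Two things could be the pole:
- **Large pole:** in the rest at top (333,265), scene (343,235).
- **Small pole:** loose on the desk at top (386,303), scene (394,222).

By the description I want the large one, in the rest. I'll check it in a close crop.

```bash
cat > h.py <<'E'
import numpy as np, cv2
from scipy.spatial.transform import Rotation as Ro
from rig import r
def und(n,px,p=None):
    p=p or r.camera_params(n)
    d=(np.array(px,float)-[p['mtx'][0][2],p['mtx'][1][2]])/p['mtx'][0][0]
    s=d.copy()
    for _ in range(20): s=d/(1+p['k1']*(s@s))
    return np.array([s[0],s[1],1.])
def ray(n,px,pose=None):
    p=r.camera_params(n); v=und(n,px,p)
    if n=='wrist':
        T=np.array(p['T_tool_cam']); R0=Ro.from_rotvec(pose[1]).as_matrix()
        o=pose[0]+R0@T[:3,3]; d=R0@T[:3,:3]@v
    else:
        R=np.array(p['R']); o=-R.T@np.array(p['t']); d=R.T@v
    return o,d/np.linalg.norm(d)
def plane(n,px,z,pose=None):
    o,d=ray(n,px,pose); return o+d*(z-o[2])/d[2]
def tri(rays):
    A=np.zeros((3,3));b=np.zeros(3)
    for o,d in rays:
        P=np.eye(3)-np.outer(d,d);A+=P;b+=P@o
    X=np.linalg.solve(A,b)
    return X,[np.linalg.norm((np.eye(3)-np.outer(d,d))@(X-o)) for o,d in rays]
def proj(n,X,pose=None):
    p=r.camera_params(n)
    if n=='wrist':
        T=np.array(p['T_tool_cam']); R0=Ro.from_rotvec(pose[1]).as_matrix()
        c=T[:3,:3].T@(R0.T@(np.array(X)-pose[0])-T[:3,3])
    else: c=np.array(p['R'])@X+np.array(p['t'])
    s=c[:2]/c[2]; s=s*(1+p['k1']*(s@s)); m=p['mtx']
    return np.array([m[0][0]*s[0]+m[0][2],m[1][1]*s[1]+m[1][2]])
def crop(img,x0,y0,x1,y1,k,name):
    cv2.imwrite('pics/'+name,cv2.resize(img[y0:y1,x0:x1],None,fx=k,fy=k,interpolation=cv2.INTER_CUBIC))
E
python3 - <<'E'
from h import *
t=cv2.imread('pics/top0.png');s=cv2.imread('pics/scene0.png')
crop(t,300,225,360,315,6,'t_pole.png')
crop(s,305,195,415,275,6,'s_pole.png')
crop(t,205,120,330,220,6,'t_cup.png')
crop(s,145,130,285,295,3.6,'s_cup.png')
E
```

```text
(no output)
```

View pics/t_pole.png

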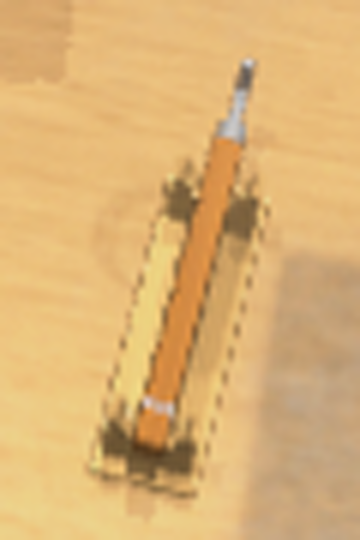

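View pics/s_pole.png

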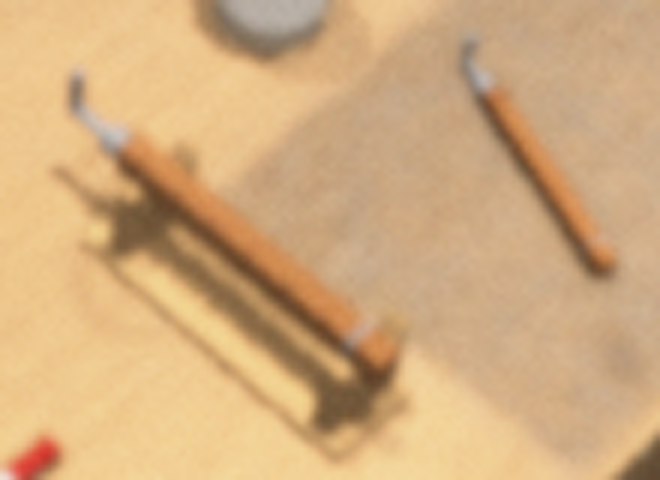

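View pics/t_cup.png

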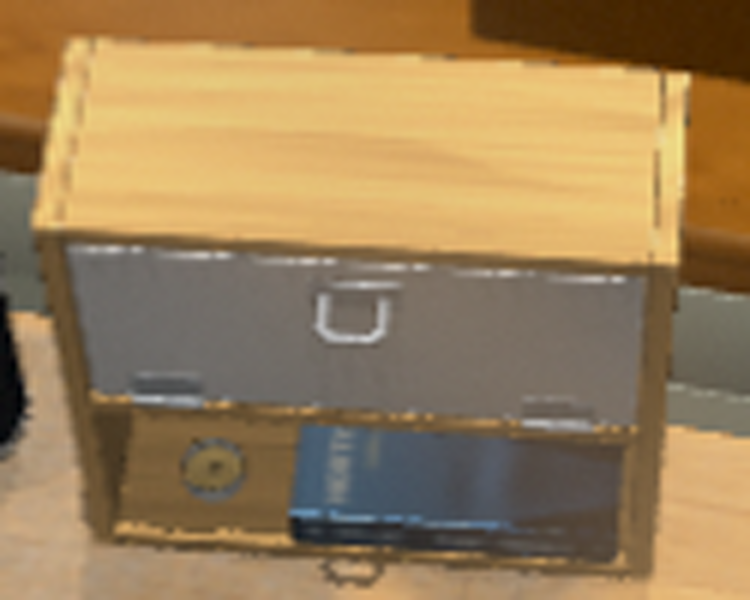

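View pics/s_cup.png

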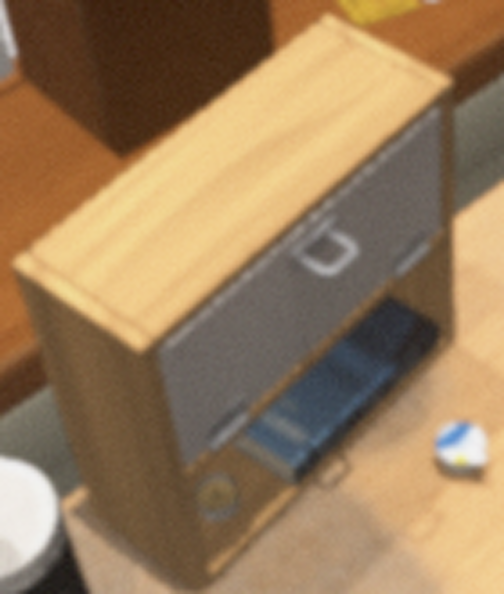

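Run:
```python
from h import *
np.set_printoptions(precision=4,suppress=True)
T={'fl':(211.3,158.7),'fr':(318,164.4),'bl':(216.7,126.7),'br':(319.7,132.5),'eyebarmid':(205+352/6,120+340/6),'hooktip':(300+248/6,225+63/6),'bottomR':(205+632/6,120+575/6)}
S={'fl':(185.3,227.2),'fr':(270,152.8),'bl':(150,202.8),'br':(237.5,134.7),'eyebarmid':(145+340/3.6,130+265/3.6),'hooktip':(305+77/6,195+75/6)}
for k in T:
    a=[ray('top',T[k])]
    print(k,'top325',plane('top',T[k],.325),end=' ')
    if k in S:
        print('scene325',plane('scene',S[k],.325),'tri',*tri(a+[ray('scene',S[k])]))
    else: print()
for n,f,reg in (('top','pics/top0.png',(300,225,360,315)),('scene','pics/scene0.png',(305,195,375,275))):
    im=cv2.imread(f); hsv=cv2.cvtColor(im,cv2.COLOR_BGR2HSV)
    m=cv2.inRange(hsv,(5,130,120),(16,255,255)); z=np.zeros_like(m); x0,y0,x1,y1=reg; z[y0:y1,x0:x1]=m[y0:y1,x0:x1]
    c=max(cv2.findContours(z,0,1)[0],key=cv2.contourArea)
    rr=cv2.minAreaRect(c);print(n,rr,cv2.contourArea(c))
    b=cv2.boxPoints(rr); print(b)
    # end mids
    ends=sorted([(b[i]+b[(i+1)%4])/2 for i in range(4)],key=lambda p:-np.linalg.norm(p-np.array(rr[0])))[:2]
    for e in ends: print(e,plane(n,e,.067 if n=='top' else .06))
```

```text
fl top325 [0.6323 0.1553 0.325 ] scene325 [0.6325 0.1545 0.325 ] tri [0.6317 0.155  0.326 ] [np.float64(6.398343554581883e-05), np.float64(6.398343554570261e-05)]
fr top325 [ 0.678  -0.1759  0.325 ] scene325 [ 0.6777 -0.1755  0.325 ] tri [ 0.6782 -0.1759  0.3246] [np.float64(0.00013243669606260894), np.float64(0.00013243669606241083)]
bl top325 [0.7609 0.1741 0.325 ] scene325 [0.7584 0.1699 0.325 ] tri [0.755  0.1718 0.3306] [np.float64(0.0012277537496703864), np.float64(0.0012277537496703781)]
br top325 [ 0.8044 -0.1597  0.325 ] scene325 [ 0.7994 -0.163   0.325 ] tri [ 0.798  -0.1604  0.3295] [np.float64(0.0020821765119169245), np.float64(0.002082176511916987)]
eyebarmid top325 [ 0.5988 -0.0212  0.325 ] scene325 [0.5969 0.0113 0.325 ] tri [ 0.6277 -0.013   0.281 ] [np.float64(8.680824965393736e-05), np.float64(8.680824965376972e-05)]
hooktip top325 [ 0.4459 -0.2842  0.325 ] scene325 [ 0.4496 -0.1189  0.325 ] tri [ 0.5745 -0.2865  0.0876] [np.float64(0.0004622551744440584), np.float64(0.00046225517444407053)]
bottomR top325 [ 0.4918 -0.1856  0.325 ] 
top ((332.04791259765625, 269.6178894042969), (5.700650215148926, 44.841712951660156), 14.743562698364258) 207.5
[[323.5855 290.5751]
 [334.9974 247.2099]
 [340.5103 248.6606]
 [329.0984 292.0259]]
[326.3419 291.3005] [ 0.3748 -0.2705  0.067 ]
[337.7539 247.9353] [ 0.5369 -0.2821  0.067 ]
scene ((344.0705261230469, 234.93357849121094), (47.228336334228516, 9.999794960021973), 37.23483657836914) 308.5
[[322.2444 224.6258]
 [328.2952 216.6643]
 [365.8966 245.2414]
 [359.8459 253.2029]]
[325.2698 220.645 ] [ 0.5345 -0.2809  0.06  ]
[362.8712 249.2221] [ 0.3788 -0.2775  0.06  ]
```

Pole confirmed: the large one lies in the rest with its hook up. The two views agree on the cupboard to 1–4 mm. Next, a close look from the wrist camera.

```bash
cat >> h.py <<'E'
def rot(yaw,pitch=0,sgn=1):
    """pole axes: x along pole (pitched up by pitch), tool x = -pole z, tool z = sgn*pole y"""
    P=Ro.from_euler('z',yaw)*Ro.from_euler('y',-pitch); M=P.as_matrix()
    zt=sgn*M[:,1]; xt=-M[:,2]; return np.column_stack([xt,np.cross(zt,xt),zt]), M
def rv(*a): return Ro.from_matrix(rot(*a)[0]).as_rotvec()
np.set_printoptions(precision=4,suppress=True)
E
python3 - <<'E'
from h import *
o=r.get_obs();print(Ro.from_rotvec(o['eef_rot']).as_matrix())
for s in (1,-1):
    for p in ([.45,-.276,.2],[.45,-.276,.04]): print(s,rot(-.04,0,s)[0][:,1],r.solve_ik(p,rv(-.04,0,s)))
    # pull poses
    H=np.array([.662,-.009,.165]);yaw=.138
    for th in (0,.4,.8):
        R,M=rot(yaw,th,s); eye=H+M@[-.019,0,.118]; el=eye+M@[-.005,0,-.012]; g=el-M@[.122,0,0]; tcp=g+R@[.019,0,0]
        print(th,g,tcp,r.solve_ik(tcp,rv(yaw,th,s)))
print('milk',plane('top',(283,236),0),'batt',plane('top',(285,268),0.007),'candle',plane('top',(220,236),.01),'remote',plane('top',(227,270),.01))
E
```

```text
[[-0.0005 -0.9597  0.281 ]
 [-0.0014  0.281   0.9597]
 [-1.      0.0001 -0.0015]]
1 [-0.9992  0.04    0.    ] [-0.6473 -0.0558  1.7131 -0.      1.4843 -2.1781]
1 [-0.9992  0.04    0.    ] [-0.6473  0.1011  1.8607 -0.      1.1798 -2.1781]
0 [ 0.5174 -0.0291  0.271 ] [ 0.5174 -0.0291  0.252 ] [-0.1551 -0.1041  1.6643  0.      1.5814 -1.8639]
0.4 [ 0.4879 -0.0332  0.2058] [ 0.4952 -0.0322  0.1883] [-0.294  -0.57    2.1976  0.1793  1.1534 -2.0457]
0.8 [ 0.4859 -0.0335  0.1341] [ 0.4994 -0.0316  0.1209] None
-1 [ 0.9992 -0.04   -0.    ] [-0.6473 -0.0558  1.7131 -0.      1.4843  0.9635]
-1 [ 0.9992 -0.04   -0.    ] [-0.6473  0.1011  1.8607 -0.      1.1798  0.9635]
0 [ 0.5174 -0.0291  0.271 ] [ 0.5174 -0.0291  0.252 ] [-0.1551 -0.1041  1.6643  0.      1.5814  1.2777]
0.4 [ 0.4879 -0.0332  0.2058] [ 0.4952 -0.0322  0.1883] [-0.294  -0.57    2.1976  0.1793  1.1534  1.0959]
0.8 [ 0.4859 -0.0335  0.1341] [ 0.4994 -0.0316  0.1209] None
milk [ 0.5786 -0.0845  0.    ] batt [ 0.4552 -0.1176  0.007 ] candle [0.5277 0.1326 0.01  ] remote [0.4056 0.0745 0.01  ]
```

```bash
cat >> h.py <<'E'
def tool(yaw,pitch,a,sgn=-1):
    """tool orientation for pole at yaw,pitch, with wrist leaned a toward hook; returns rotvec, tcp offset (grip->tcp), pole matrix"""
    R,_=rot(yaw,pitch-a,sgn); M=rot(yaw,pitch,sgn)[1]
    return Ro.from_matrix(R).as_rotvec(), R@[.019,0,0], M
E
python3 - <<'E'
from h import *
H=np.array([.662,-.009,.165]);yaw=.138
for s in (-1,1):
  for a in (.2,.3,.4,.5):
    for k in (1,.85):
      out=[]
      for th in (0,.2,.4,.6,.7,.8):
        F=rot(yaw,th)[1]; v,d,M=tool(yaw,k*th,a,s); eye=H+F@[-.019,0,.118]; g=eye+F@[-.007,0,-.012]-M@[.122,0,0]
        q=r.solve_ik(g+d,v); out.append(q is not None)
      print(s,a,k,out, None if q is None else q)
    v,d,M=tool(-.04,0,a,s); print('grasp',r.solve_ik(np.array([.45,-.276,.056])+d,v))
E
```

```text
-1 0.2 1 [True, True, True, True, True, True] [-0.3902 -0.7284  2.4892  0.3772  0.8831  0.8756]
-1 0.2 0.85 [True, True, True, True, True, True] [-0.3464 -0.6532  2.3855  0.2596  0.9933  0.9901]
grasp [-0.578   0.2737  1.6846 -0.1044  1.3568  1.0638]
-1 0.3 1 [True, True, True, True, True, True] [-0.3412 -0.62    2.3925  0.278   0.9364  0.9754]
-1 0.3 0.85 [True, True, True, True, True, True] [-0.3021 -0.5426  2.2899  0.1827  1.0548  1.0676]
grasp [-0.5493  0.3617  1.594  -0.1456  1.451   1.0982]
-1 0.4 1 [True, True, True, True, True, True] [-0.2981 -0.5142  2.2969  0.1965  1.0018  1.0584]
-1 0.4 0.85 [True, True, True, True, True, True] [-0.2636 -0.435   2.1955  0.12    1.1252  1.1313]
grasp [-0.5241  0.4515  1.5025 -0.1823  1.5461  1.1243]
-1 0.5 1 [True, True, True, True, True, True] [-0.2605 -0.4102  2.2021  0.1307  1.0756  1.126 ]
-1 0.5 0.85 [True, True, True, True, True, True] [-0.2303 -0.3297  2.1021  0.0692  1.2018  1.1829]
grasp [-0.502   0.5428  1.4103 -0.2159  1.6417  1.1433]
1 0.2 1 [True, True, True, True, True, True] [-0.3902 -0.7284  2.4892  0.3772  0.8831 -2.266 ]
1
[... 199 characters left out ...]
-0.3412 -0.62    2.3925  0.278   0.9364 -2.1662]
1 0.3 0.85 [True, True, True, True, True, True] [-0.3021 -0.5426  2.2899  0.1827  1.0548 -2.074 ]
grasp [-0.5493  0.3617  1.594  -0.1456  1.451  -2.0434]
1 0.4 1 [True, True, True, True, True, True] [-0.2981 -0.5142  2.2969  0.1965  1.0018 -2.0832]
1 0.4 0.85 [True, True, True, True, True, True] [-0.2636 -0.435   2.1955  0.12    1.1252 -2.0103]
grasp [-0.5241  0.4515  1.5025 -0.1823  1.5461 -2.0173]
1 0.5 1 [True, True, True, True, True, True] [-0.2605 -0.4102  2.2021  0.1307  1.0756 -2.0156]
1 0.5 0.85 [True, True, True, True, True, True] [-0.2303 -0.3297  2.1021  0.0692  1.2018 -1.9586]
grasp [-0.502   0.5428  1.4103 -0.2159  1.6417 -1.9983]
```

Run:
```python
from h import *
o=r.get_obs(); q=o['joint_positions'];a=q[0]
p=np.array([.43*np.cos(a),.43*np.sin(a),.26])
r.reach(p,o['eef_rot']); q=np.array(r.get_obs()['joint_positions']); print(q)
q[0]=-.64; q[5]=.96; r.move_j(q)
r.reach([.40,-.276,.22],rv(-.04,0,-1))
o=r.get_obs(); print(o['time'],o['tcp_pos'],o['eef_rot'])
im=r.capture('wrist'); np.save('pose1.npy',[o['tcp_pos'],o['eef_rot']]); cv2.imwrite('pics/w1.png',im[:,:,::-1])
```

```text
[ 1.0815 -0.3556  1.8632 -0.      1.6343 -0.2042]
3.6333 [ 0.3999 -0.2754  0.2189] [ 1.2388  1.1932 -1.2389]
```

View pics/w1.png

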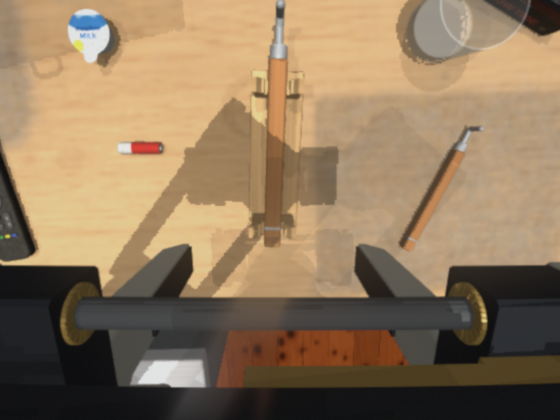

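Wrist view: the large pole runs in its rest from (272,245) at the rear to the hook tip at about (281,4). The small pole is at (437,190), the battery at (140,148) and the milk pot at (90,35).

Run:
```python
from h import *
pose=np.load('pose1.npy'); im=cv2.imread('pics/w1.png'); crop(im,225,0,330,260,2.3,'w1c.png')
hsv=cv2.cvtColor(im,cv2.COLOR_BGR2HSV); m=cv2.inRange(hsv,(3,140,50),(15,255,255)); m[:, :255]=0;m[:,300:]=0;m[255:]=0
rows=range(60,246,12); pts=[]
for y in rows:
    xs=np.where(m[y])[0]
    if len(xs)>8: w=(xs.min()+xs.max())/2; P=plane('wrist',(w,y),.067,pose); pts.append(P); print(y,xs.min(),xs.max(),P)
pts=np.array(pts); k=np.polyfit(pts[:,0],pts[:,1],1); print('yaw',k)
for n,px,z in (('rear',(272,246),.067),('elbowish',(279,40),.067),('tip',(281,3),.087),('tip_d',(281,18),.056),('base FL',(249,243),.008),('baseFR',(298,242),.008),('bUL',(252,73),.065),('bUR',(303,74),.065)): print(n,plane('wrist',px,z,pose))
```

```text
60 270 285 [ 0.535  -0.2843  0.067 ]
72 270 285 [ 0.5245 -0.2839  0.067 ]
84 270 284 [ 0.5138 -0.2831  0.067 ]
96 269 285 [ 0.503  -0.2827  0.067 ]
108 268 284 [ 0.492  -0.2813  0.067 ]
120 268 283 [ 0.4808 -0.2804  0.067 ]
132 268 283 [ 0.4694 -0.2799  0.067 ]
144 268 281 [ 0.4578 -0.2785  0.067 ]
156 268 282 [ 0.446  -0.2786  0.067 ]
168 270 281 [ 0.4339 -0.2786  0.067 ]
180 268 280 [ 0.4217 -0.2766  0.067 ]
yaw [-0.0668 -0.2486]
rear [ 0.3498 -0.2716  0.067 ]
elbowish [ 0.5522 -0.2864  0.067 ]
tip [ 0.5758 -0.2886  0.087 ]
tip_d [ 0.574  -0.2892  0.056 ]
base FL [ 0.3327 -0.241   0.008 ]
baseFR [ 0.3316 -0.3038  0.008 ]
bUL [ 0.525  -0.2597  0.065 ]
bUR [ 0.5221 -0.3082  0.065 ]
```

View pics/w1c.png

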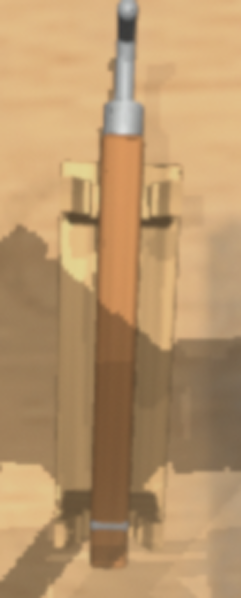

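```bash
cat >> h.py <<'E'
A=.4; YP=-.067; G0=np.array([.4535,-.2789,.056])
E
python3 - <<'E'
from h import *
v,d,M=tool(YP,0,A)
r.reach(G0+d+[0,0,.09],v)
hit=r.move_straight(G0+d+[0,0,.0],.06,force_limit=8); o=r.get_obs(); print(hit,o['tcp_pos'],G0+d,o['ft_force'])
r.move_gripper(0.0,50); o=r.get_obs(); print(o['gripper_width'],o['ft_force'],o['ft_torque'],o['time'])
r.move_straight(G0+d+[0,0,.10],.1); o=r.get_obs(); print(o['gripper_width'],o['tcp_pos']-d,o['ft_force'],o['time'])
for n in ('top','scene','wrist'): cv2.imwrite(f'pics/{n}2.png',r.capture(n)[:,:,::-1])
for n in ('top','scene'):
    for x,z in ((.122,.031),(.122,0)): print(n,proj(n,G0+[0,0,.1]+M@[x,0,z]))
t=cv2.imread('pics/top2.png');s=cv2.imread('pics/scene2.png')
crop(t,290,180,390,280,6,'t2c.png');crop(s,270,150,400,250,6,'s2c.png')
E
```

```text
False [ 0.4464 -0.2786  0.0389] [ 0.4461 -0.2784  0.0385] [-0.1703  0.0202  0.1186]
0.017542025228221594 [ 0.4885 -0.4048 -0.1449] [-0.002  -0.0804  0.0398] 7.2083
0.017530782195345523 [ 0.453  -0.2786  0.1551] [-0.563  -0.7469 -1.3385] 8.3583
top [344.3561 220.9322]
top [343.4395 225.6265]
scene [320.1683 185.666 ]
scene [319.3724 192.6222]
```

View pics/t2c.png

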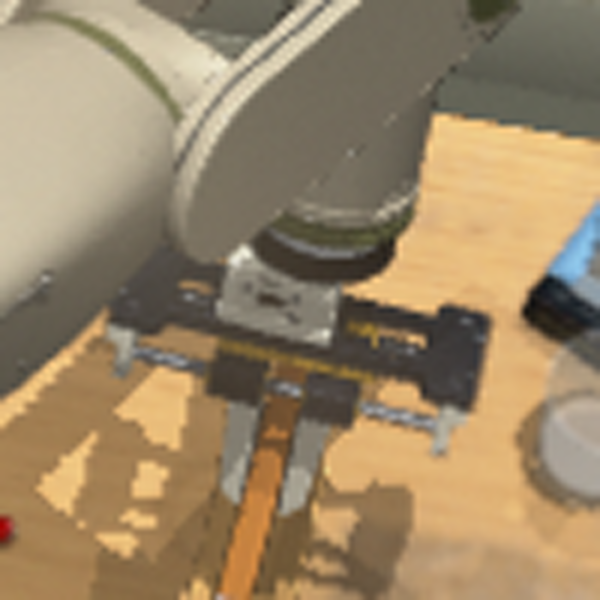

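View pics/s2c.png

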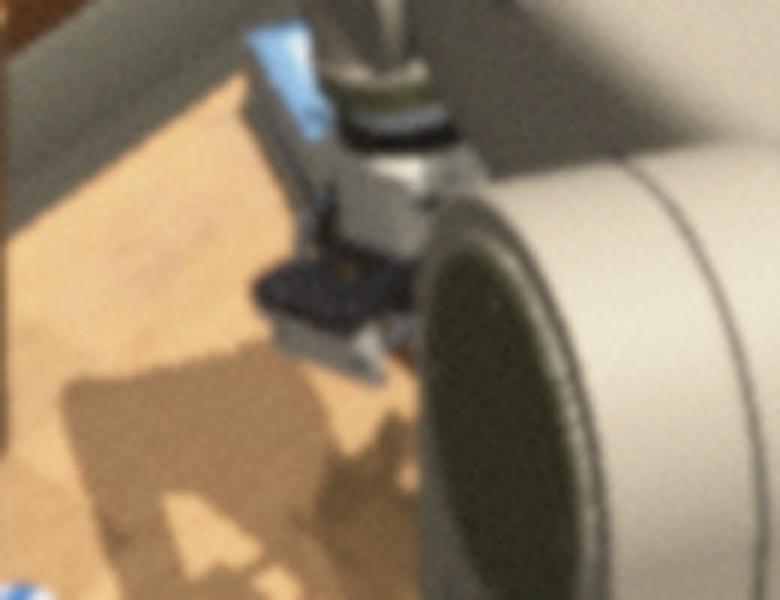

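View pics/wrist2.png

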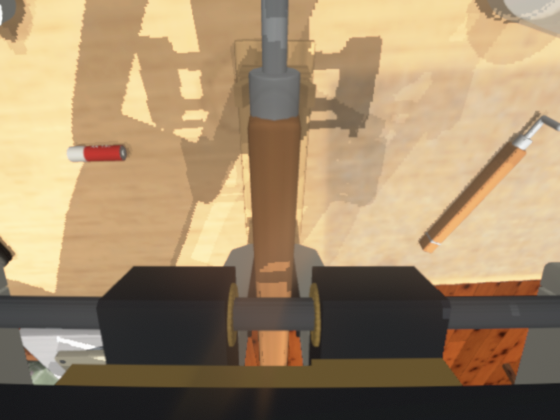

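Run:
```python
from h import *
o=r.get_obs(); pose=[o['tcp_pos'],o['eef_rot']]; v,d,M=tool(YP,0,A)
R=Ro.from_rotvec(o['eef_rot']).as_matrix(); g=o['tcp_pos']-R@[.019,0,0]
for px in ((274,119),(250,119),(299,119),(275,72)):
    P=plane('wrist',px,g[2]+.011,pose); print(px,M.T@(P-g))
P=plane('wrist',(274,5),g[2]+.004,pose); print(M.T@(P-g))
print(o['ft_force'],o['ft_torque'])
```

```text
(274, 119) [ 0.0852 -0.0002  0.011 ]
(250, 119) [0.0852 0.0075 0.011 ]
(299, 119) [ 0.0852 -0.0082  0.011 ]
(275, 72) [ 0.0994 -0.0005  0.011 ]
[ 0.1156 -0.0002  0.004 ]
[-0.5124  0.4852 -1.3445] [-0.0085 -0.1033 -0.008 ]
```

```bash
cat >> h.py <<'E'
YC=.138; EYE=np.array([.6430,-.0115,.2825])
FC0=rot(YC,0)[1]; H=EYE-FC0@[-.019,0,.118]
def pull(th,x0,phi,c=.012,dy=0.,adv=0.):
    """tcp pose with flap angle th, pin crossing eye plane at x0, pole pitch phi, c = eye plane height above elbow along pin"""
    F=rot(YC,th)[1]; v,d,M=tool(YC,phi,A)
    eye=H+F@[-.019,0,.118]
    el=eye+F@[x0,dy,0]-c*M[:,2]
    return el-M@[.122,0,0]+d, v
E
python3 - <<'E'
from h import *
print(H)
p,v=pull(0,0,.12,c=.031+.022)
back=FC0@[-.07,0,-.02]
r.reach(p+back,v); print(r.get_obs()['time'])
r.move_straight(p,.1); o=r.get_obs(); print(o['time'],p,o['tcp_pos'],o['ft_force'])
v_,d,M=tool(YC,.12,A); g=o['tcp_pos']-Ro.from_rotvec(o['eef_rot']).as_matrix()@[.019,0,0]
for n in ('top','scene','wrist'):
    im=r.capture(n)[:,:,::-1].copy(); cv2.imwrite(f'pics/{n}3.png',im)
    if n!='wrist': print(n,'elbow',proj(n,g+M@[.122,0,0]),'tip',proj(n,g+M@[.122,0,.031]),'eye',proj(n,EYE))
crop(cv2.imread('pics/top3.png'),210,120,330,220,6,'t3c.png');crop(cv2.imread('pics/scene3.png'),190,160,290,240,7,'s3c.png')
E
```

```text
[ 0.6618 -0.0089  0.1645]
9.475
10.35 [ 0.5241 -0.028   0.197 ] [ 0.5237 -0.0284  0.1965] [ 0.2034  0.1312 -1.137 ]
top elbow [265.0971 180.2797] tip [264.6819 175.8749] eye [264.277  172.4526]
scene elbow [234.8265 212.299 ] tip [235.1271 205.5312] eye [235.1262 200.437 ]
```

View pics/t3c.png

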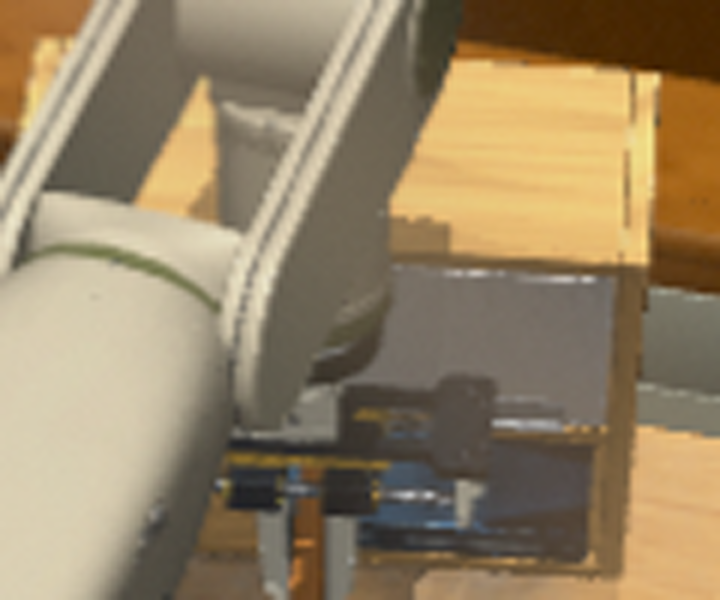

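View pics/s3c.png

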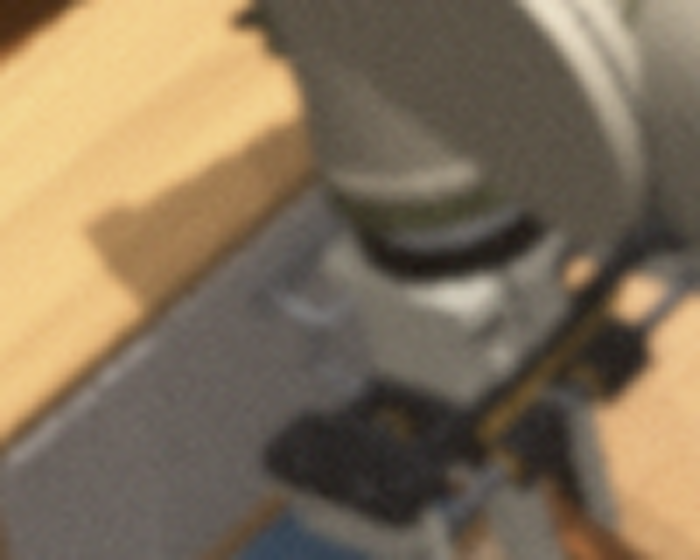

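View pics/wrist3.png

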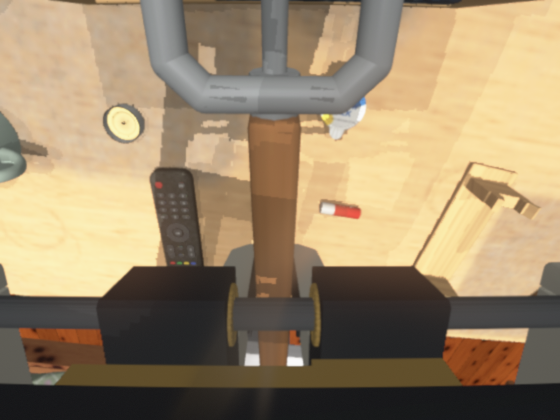

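Wrist view: the eye's staple is in the foreground. Its bar is centred at about (275,95), its legs are at columns 165 and 382, and the rod runs mid-way at column 275. So the hook is centred sideways; I'll check the depth by casting rays.

Run:
```python
from h import *
o=r.get_obs(); pose=[o['tcp_pos'],o['eef_rot']]
for px in ((275,78),(275,95),(275,113)):
    P=plane('wrist',px,.2825,pose); print(px,FC0.T@(P-EYE))
for px in ((165,40),(382,40)):
    P=plane('wrist',px,.2825,pose); print(px,FC0.T@(P-EYE))
P=plane('wrist',(275,119),0,pose)
v_,d,M=tool(YC,.12,A); R=Ro.from_rotvec(pose[1]).as_matrix(); g=pose[0]-R@[.019,0,0]
print('tip/elbow in eye', FC0.T@(g+M@[.122,0,.031]-EYE),FC0.T@(g+M@[.122,0,0]-EYE))
```

```text
(275, 78) [-0.0139 -0.0004  0.    ]
(275, 95) [-0.0165 -0.0004  0.    ]
(275, 113) [-0.0195 -0.0004  0.    ]
(165, 40) [-0.0082  0.0167  0.    ]
(382, 40) [-0.0083 -0.017   0.    ]
tip/elbow in eye [ 0.0021 -0.0001 -0.022 ] [ 0.0058 -0.0001 -0.0528]
```

Run:
```python
from h import *
p,v=pull(0,0,.12,c=.012)
hit=r.move_straight(p,.05,force_limit=6); o=r.get_obs(); print(hit,o['time'],p,o['tcp_pos'],o['ft_force'],o['ft_torque'])
r.sleep(.3); o=r.get_obs(); print(o['ft_force'])
im=r.capture('wrist')[:,:,::-1].copy(); cv2.imwrite('pics/wrist4.png',im)
```

```text
False 11.4667 [ 0.5193 -0.0287  0.2377] [ 0.5191 -0.0287  0.2373] [ 0.231  -0.2592 -1.0714] [ 0.065  -0.025  -0.0107]
[ 0.0834 -0.6256 -0.7329]
```

View pics/wrist4.png

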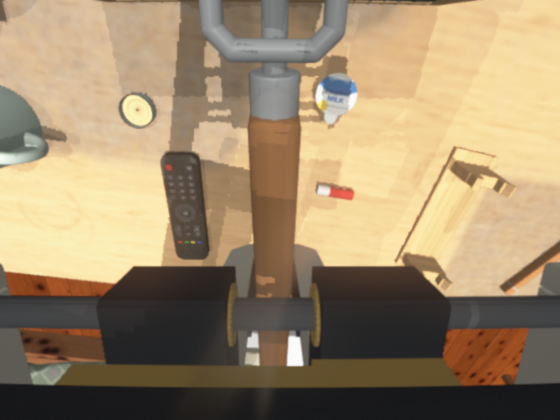

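```bash
cat >> h.py <<'E'
def phi(th): return .12+th/.8*.63
def rep(th,tag=''):
    o=r.get_obs(); F=rot(YC,th)[1]; f=o['ft_force']-np.array([.1,-.3,-1.1]); print(tag,round(th,3),round(o['time'],2),'F(flap axes)',F.T@f,'w',round(o['gripper_width'],4),flush=True); return F.T@f
E
python3 - <<'E'
from h import *
p,v=pull(0,-.0085,phi(0)); print(r.move_straight(p,.03,orientation=v,force_limit=12)); rep(0)
for th in np.arange(.04,.33,.04):
    p,v=pull(th,-.0085,phi(th)); h=r.move_straight(p,.035,orientation=v,force_limit=12)
    f=rep(th,h)
    if h or np.linalg.norm(f)>15: break
cv2.imwrite('pics/wrist5.png',r.capture('wrist')[:,:,::-1]);cv2.imwrite('pics/scene5.png',r.capture('scene')[:,:,::-1])
E
```

```text
False
 0 12.25 F(flap axes) [ 0.8979  0.442  -0.137 ] w 0.0178
False 0.04 12.57 F(flap axes) [ 1.9736  0.9481 -1.2002] w 0.0173
False 0.08 12.9 F(flap axes) [2.1156 0.5986 0.4361] w 0.0175
False 0.12 13.22 F(flap axes) [ 2.9099  0.5781 -0.2924] w 0.0178
False 0.16 13.55 F(flap axes) [ 1.1643  0.4356 -0.5417] w 0.0176
False 0.2 13.88 F(flap axes) [ 2.0035  0.5144 -0.7108] w 0.0182
False 0.24 14.2 F(flap axes) [ 2.1492  0.8828 -0.8601] w 0.0177
False 0.28 14.53 F(flap axes) [ 1.2531  1.0536 -0.1977] w 0.0179
False 0.32 14.85 F(flap axes) [ 1.3935  0.2876 -0.3746] w 0.0174
```

View pics/wrist5.png

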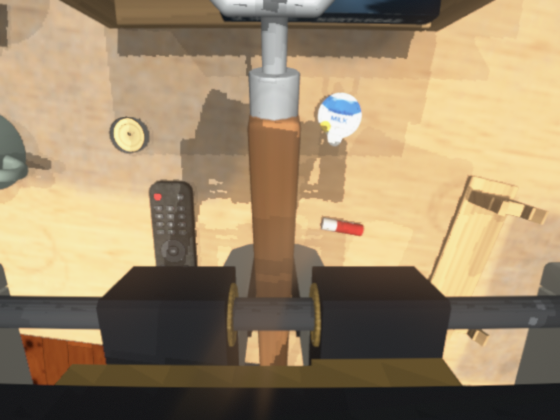

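View pics/scene5.png

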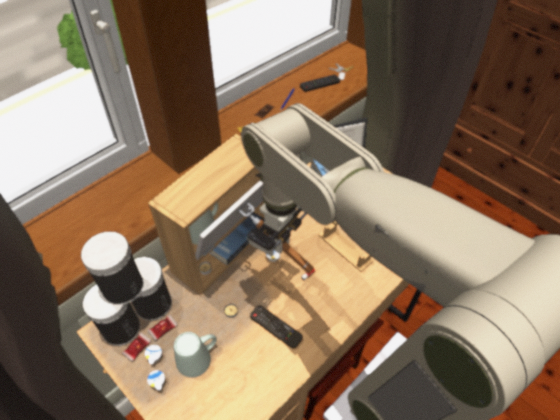

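Run:
```python
from h import *
for th in np.arange(.36,.75,.04):
    p,v=pull(th,-.0085,phi(th)); h=r.move_straight(p,.035,orientation=v,force_limit=10)
    f=rep(th,h)
    if h or np.linalg.norm(f)>12: break
cv2.imwrite('pics/wrist6.png',r.capture('wrist')[:,:,::-1]);cv2.imwrite('pics/scene6.png',r.capture('scene')[:,:,::-1])
```

```text
False 0.36 15.28 F(flap axes) [ 1.4964 -0.5604 -0.2945] w 0.0177
False 0.4 15.61 F(flap axes) [ 1.3651  0.5177 -1.3091] w 0.0172
False 0.44 15.94 F(flap axes) [ 0.3811 -0.2139  0.2734] w 0.0174
False 0.48 16.27 F(flap axes) [ 0.1716  1.1712 -1.2624] w 0.0179
False 0.52 16.61 F(flap axes) [ 0.3247  0.1092 -0.819 ] w 0.0179
False 0.56 16.94 F(flap axes) [0.4744 1.2591 0.226 ] w 0.0175
False 0.6 17.27 F(flap axes) [-0.0244  0.3245 -0.3972] w 0.0175
False 0.64 17.61 F(flap axes) [ 0.7079  0.0584 -0.0993] w 0.0177
False 0.68 17.94 F(flap axes) [-1.1029 -0.096  -0.5791] w 0.0176
False 0.72 18.27 F(flap axes) [ 0.3505 -0.01   -0.2225] w 0.0174
```

View pics/scene6.png

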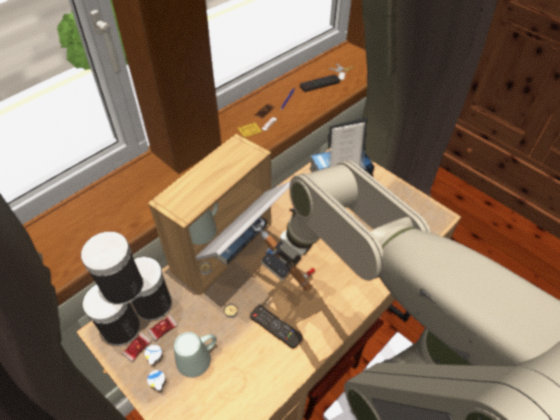

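View pics/wrist6.png

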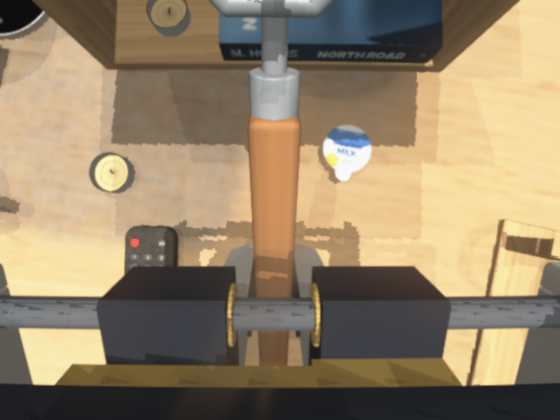

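Run:
```python
from h import *
for th in (.74,.76,.775,.785):
    p,v=pull(th,-.0085,phi(th)); h=r.move_straight(p,.02,orientation=v,force_limit=8)
    f=rep(th,h)
    if h: break
F=rot(YC,.8)[1]
o=r.get_obs(); p0=np.array(o['tcp_pos']); p,v=pull(.785,-.0085,phi(.785)); print(p-p0)
for i in range(1,16):
    if -f[0]>9 or f[0]>9: break
    h=r.move_straight(p-F[:,0]*.001*i,.01,force_limit=8); r.sleep(.1); f=rep(.8,(i,h))
np.save('last.npy',p-F[:,0]*.001*(i))
```

```text
False 0.74 18.69 F(flap axes) [ 0.7934  0.0857 -0.4063] w 0.0177
False 0.76 19.01 F(flap axes) [1.4297 0.0193 0.0594] w 0.0179
False 0.775 19.28 F(flap axes) [ 1.2436 -0.3748  0.0239] w 0.0177
False 0.785 19.53 F(flap axes) [2.3236 0.5791 0.2423] w 0.0176
[0.0001 0.     0.0001]
(1, False) 0.8 19.88 F(flap axes) [ 3.0668  0.6666 -0.547 ] w 0.0176
(2, False) 0.8 20.23 F(flap axes) [ 2.3159  0.2152 -1.6896] w 0.0174
(3, False) 0.8 20.58 F(flap axes) [ 3.1287  0.2022 -1.5392] w 0.0178
(4, False) 0.8 20.93 F(flap axes) [ 5.8212  0.1033 -2.8215] w 0.0179
(5, False) 0.8 21.28 F(flap axes) [ 8.3056  1.2319 -3.9515] w 0.018
(6, False) 0.8 21.63 F(flap axes) [ 8.8796  0.9885 -4.3126] w 0.0177
(7, False) 0.8 21.98 F(flap axes) [11.1414  0.1489 -4.5524] w 0.0175
```

Run:
```python
from h import *
F=rot(YC,.8)[1]; p=np.load('last.npy')
# last.npy holds step index of break; real target from the state
p7=pull(.785,-.0085,phi(.785))[0]-F[:,0]*.007
for k in (.008,.009,.010):
    r.move_straight(p7-F[:,0]*(k-.007),.01,force_limit=8); r.sleep(.1)
    f=np.mean([rep(.8,k)]+[ (r.sleep(.02),rep(.8))[1] for _ in range(3)],axis=0); print(np.linalg.norm(f))
    if np.linalg.norm(f)>14: break
for _ in range(6): r.sleep(.2); rep(.8,'hold')
cv2.imwrite('pics/wrist7.png',r.capture('wrist')[:,:,::-1]);cv2.imwrite('pics/scene7.png',r.capture('scene')[:,:,::-1])
```

```text
0.008 0.8 22.33 F(flap axes) [13.2097  0.9792 -4.3513] w 0.018
 0.8 22.35 F(flap axes) [12.0564  0.2123 -4.2521] w 0.0177
 0.8 22.37 F(flap axes) [13.8329  0.7338 -3.9172] w 0.0178
 0.8 22.38 F(flap axes) [12.7947  0.6253 -4.579 ] w 0.0177
13.674463587349093
0.009 0.8 22.73 F(flap axes) [15.086   0.6512 -4.4679] w 0.018
 0.8 22.75 F(flap axes) [15.989   0.4035 -5.204 ] w 0.0179
 0.8 22.77 F(flap axes) [16.3337  0.6155 -4.3965] w 0.0177
 0.8 22.78 F(flap axes) [15.3434  0.7133 -4.8112] w 0.0176
16.39348235208809
hold 0.8 22.98 F(flap axes) [15.6943  0.4644 -4.7496] w 0.0177
hold 0.8 23.18 F(flap axes) [15.9101  1.0005 -4.6979] w 0.0174
hold 0.8 23.38 F(flap axes) [14.9464  0.1864 -5.1535] w 0.0178
hold 0.8 23.58 F(flap axes) [15.3142  0.7763 -5.0253] w 0.018
hold 0.8 23.78 F(flap axes) [15.2835  1.7765 -5.1144] w 0.018
hold 0.8 23.98 F(flap axes) [15.7083  1.4567 -4.7957] w 0.0177
```

View pics/wrist7.png

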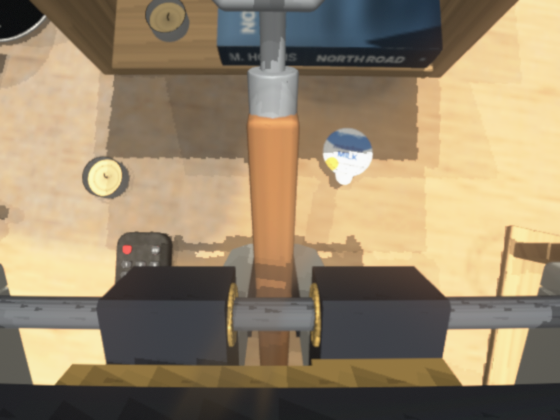

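Run:
```python
from h import *
F=rot(YC,.8)[1]; v,d,M=tool(YC,phi(.785),A)
p9=pull(.785,-.0085,phi(.785))[0]-F[:,0]*.009
q=p9+F[:,0]*.006; print('unload',r.move_straight(q,.02)); rep(.8)
q=q+F[:,0]*.008; print(r.move_straight(q,.02,force_limit=4)); f=rep(.8); cv2.imwrite('pics/wrist8.png',r.capture('wrist')[:,:,::-1])
w=q-M[:,2]*.033
print(w, w-F[:,0]*.045, r.solve_ik(w,v) is not None, r.solve_ik(w-F[:,0]*.045,tool(YC,.5,A)[0]) is not None, r.get_obs()['time'])
```

```text
unload False
 0.8 24.53 F(flap axes) [ 2.8621 -0.0846  0.7599] w 0.0177
True
 0.8 24.79 F(flap axes) [-0.0604  0.5295 -0.8496] w 0.0177
[ 0.5102 -0.0299  0.0988] [ 0.4792 -0.0343  0.0665] True True 24.8417
```

View pics/wrist8.png

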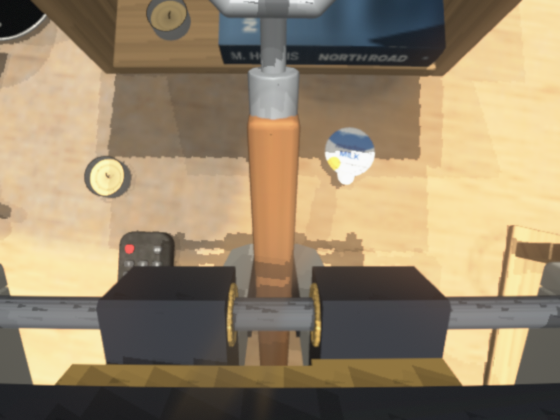

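Run:
```python
from h import *
F=rot(YC,.8)[1]; v,d,M=tool(YC,phi(.785),A)
p9=pull(.785,-.0085,phi(.785))[0]-F[:,0]*.009
q=p9+F[:,0]*.014; print('left',F.T@(q-r.get_obs()['tcp_pos']))
print(r.move_straight(q,.02,force_limit=4)); f=rep(.8); r.sleep(.1); rep(.8); print('left',F.T@(q-r.get_obs()['tcp_pos'])); cv2.imwrite('pics/wrist9.png',r.capture('wrist')[:,:,::-1])
```

```text
left [ 0.0079 -0.0005  0.0002]
False
 0.8 25.34 F(flap axes) [-0.1259  0.5804 -0.9092] w 0.0176
 0.8 25.44 F(flap axes) [-0.2488 -0.1904  0.6273] w 0.0178
left [ 0.0002 -0.0001  0.    ]
```

View pics/wrist9.png

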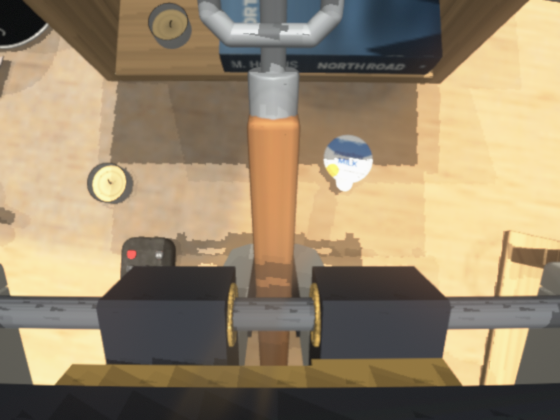

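The bar shows at row 33, so the pin stands free in the eye: about 5 mm off the bar, and with no load. Withdrawing along the pin.

Run:
```python
from h import *
F=rot(YC,.8)[1]; v,d,M=tool(YC,phi(.785),A)
q=pull(.785,-.0085,phi(.785))[0]+F[:,0]*.005
w=q-M[:,2]*.035
print(r.move_straight(w,.04,force_limit=4)); rep(.8); o=r.get_obs(); print(M.T@(w-o['tcp_pos']),o['time'])
cv2.imwrite('pics/wrist10.png',r.capture('wrist')[:,:,::-1])
```

```text
False
 0.8 26.52 F(flap axes) [ 0.3436 -0.6209 -0.1973] w 0.0175
[-0.0001  0.     -0.0001] 26.5167
```

View pics/wrist10.png

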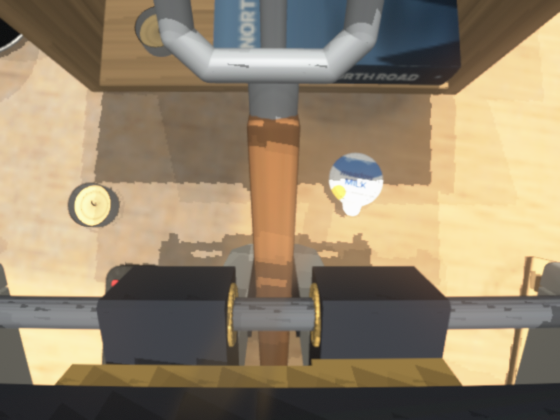

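Run:
```python
from h import *
F=rot(YC,.8)[1]; v,d,M=tool(YC,phi(.785),A)
o=r.get_obs(); p1=o['tcp_pos']-F[:,0]*.05
def P(g,yaw,ph):
    v,d,_=tool(yaw,ph,A); return np.array(g)+d,v
wps=[P([.425,-.05,.115],YC,.3),P([.43,-.27,.14],YP,.1),P(G0+[0,0,.06],YP,0)]
for p,vv in wps: print(r.solve_ik(p,vv))
print(r.move_straight(p1,.06,force_limit=5)); rep(.8)
r.move_straight(wps[0][0],.1,orientation=wps[0][1]); rep(.8)
for p,vv in wps[1:]: r.move_straight(p,.15,orientation=vv); print(r.get_obs()['ft_force'],r.get_obs()['time'])
for n in ('top','scene','wrist'): cv2.imwrite(f'pics/{n}11.png',r.capture(n)[:,:,::-1])
```

```text
[-0.2085 -0.1505  1.9998 -0.0345  1.3865  1.2322]
[-0.5624  0.2178  1.6019 -0.141   1.5874  1.0919]
[-0.5304  0.3962  1.4552 -0.1755  1.6505  1.1254]
False
 0.8 27.55 F(flap axes) [ 0.165   0.5913 -0.361 ] w 0.018
 0.8 28.36 F(flap axes) [-0.7175  0.8633  0.7741] w 0.0179
[ 0.4475 -0.3918 -2.4859] 29.9833
[ 0.3838 -0.1402 -1.9003] 30.35
```

View pics/wrist11.png

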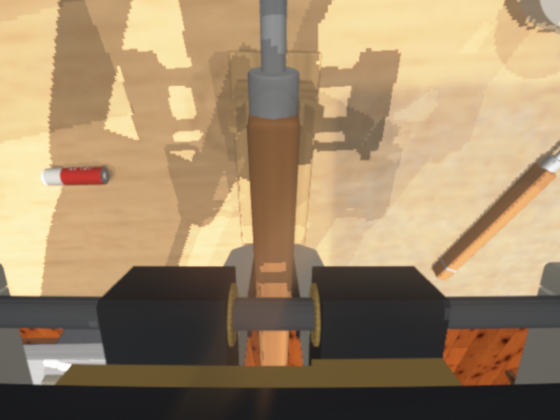

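View pics/scene11.png

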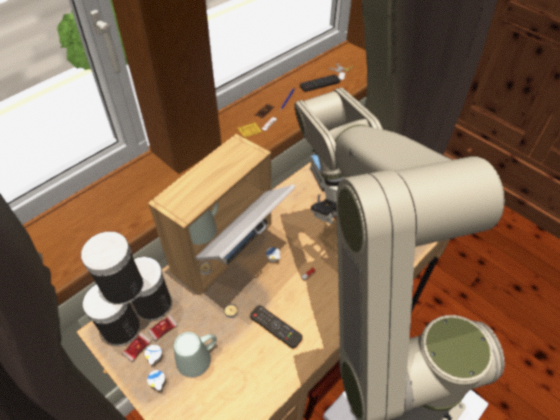

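The flap has stayed open and the pole is lined up over its rest, with the bar/ferrule edge at row 117 against 119 at the grasp. Lowering it under a force guard.

Run:
```python
from h import *
v,d,M=tool(YP,0,A)
r.move_straight(G0+d+[0,0,.02],.08,orientation=v); r.sleep(.1); print(r.get_obs()['ft_force'])
h=r.move_straight(G0+d+[0,0,-.003],.02,force_limit=5); o=r.get_obs(); print(h,o['tcp_pos']-d-G0,o['ft_force'],o['ft_torque'],o['time'])
```

```text
[ 0.5391  0.1344 -0.4157]
True [-0.0002  0.0001  0.    ] [0.8296 0.585  6.5574] [ 0.0046 -0.0665 -0.0403] 32.1667
```

Run:
```python
from h import *
v,d,M=tool(YP,0,A)
r.move_gripper(.05); r.sleep(.2); print(r.get_obs()['ft_force'])
r.move_straight(G0+d+[0,0,.12],.1)
r.reach([.36,-.276,.24],rv(-.067,0,-1)); r.sleep(.2)
o=r.get_obs(); print(o['time'],o['ft_force'],o['gripper_width']); pose=[o['tcp_pos'],o['eef_rot']]; np.save('pose2.npy',pose)
for n in ('top','scene','wrist'): cv2.imwrite(f'pics/{n}12.png',r.capture(n)[:,:,::-1])
```

```text
[-0.0996  0.3296 -0.2228]
35.4583 [ 0.2309 -0.0939 -0.0221] 0.0501987302916329
```

View pics/wrist12.png

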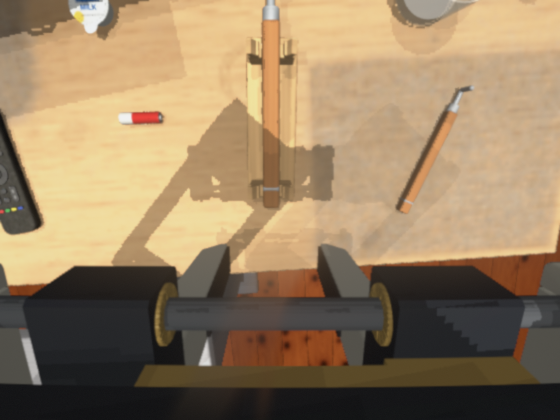

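View pics/top12.png

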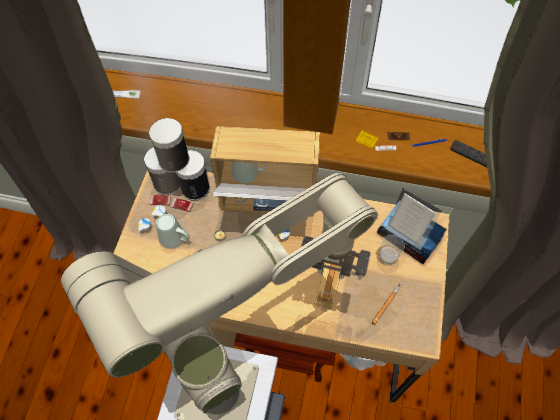

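Run:
```python
from h import *
pose=np.load('pose2.npy'); im=cv2.imread('pics/wrist12.png'); hsv=cv2.cvtColor(im,cv2.COLOR_BGR2HSV); m=cv2.inRange(hsv,(3,140,50),(15,255,255)); m[:, :250]=0;m[:,292:]=0
pts=[]
for y in range(24,150,10):
    xs=np.where(m[y])[0]
    if len(xs)>8: pts.append(plane('wrist',((xs.min()+xs.max())/2,y),.067,pose))
pts=np.array(pts); k=np.polyfit(pts[:,0],pts[:,1],1); print('yaw,y at grip',k,np.polyval(k,.4535),'rear',plane('wrist',(271,207),.067,pose),'boundary',plane('wrist',(271,20),.067,pose))
F=rot(YC,.8)[1]
for th in (.70,.76,.8):
    F=rot(YC,th)[1]
    print(th,[proj('scene',H+F@[x,y,.143]).round(1) for x,y in ((-.006,.153),(.006,.153),(-.006,-.153),(.006,-.153))])
s=cv2.imread('pics/scene12.png'); crop(s,170,160,320,290,5,'s12c.png')
```

```text
yaw,y at grip [-0.0669 -0.2482] -0.2785561302804536 rear [ 0.3491 -0.2719  0.067 ] boundary [ 0.5358 -0.2846  0.067 ]
0.7 [array([219. , 255.5]), array([215.9, 251.8]), array([292.5, 183.5]), array([289.9, 180.1])]
0.76 [array([221.1, 258.2]), array([218.2, 254.5]), array([294.2, 186. ]), array([291.7, 182.5])]
0.8 [array([222.5, 260. ]), array([219.6, 256.2]), array([295.3, 187.6]), array([292.9, 184.2])]
```

View pics/s12c.png

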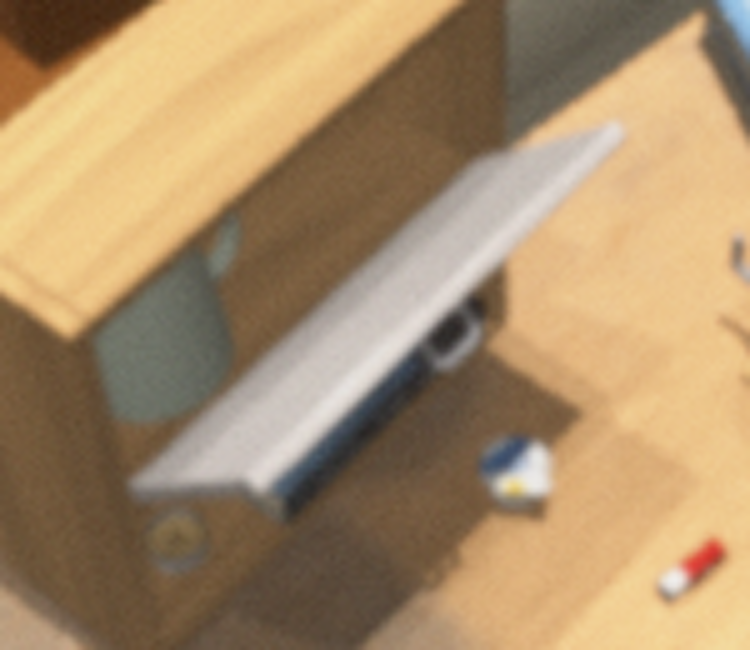

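Run:
```python
from rig import r
r.sleep(.5); o=r.get_obs(); print(o['time'],o['ft_force']); print(r.hand_in())
```

```text
36.1083 [ 0.46953582 -0.28205278 -0.21142277]
the job is handed in; nothing more can be done
None
```

I finished the job and handed it in at about 36 s of the 72 s allowed; no verdict is reported.

**What I did:** I took the larger pole from its rest and put the pin into the eye, with no contact force on the way in. I then drew the flap down in small steps. Against the stop I pulled with about 16 N for over a second. I slid the pin back out along its own axis, with no force measured on the tool, and laid the pole back in its rest.

**Last checks:**
- **Pole:** it lies within about 1 mm of where it was, with the same direction and the hook up. It is released and the robot is clear of everything.
- **Flap:** its corners in the last scene picture fit the fully open angle (0.80 rad) to about 1–5 pixels. The worst corner was the blurred lower-left one.
- **Other things:** the battery, milk pot, candle, remote, mug and glass look unmoved in the last views, though I did not measure them.

**One disagreement:** while unhooking, a force guard stopped the arm once, apparently from the pull easing off rather than from a touch. The force read zero afterwards, so I carried on.

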